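Show the camera a hidden paint dot with an inspection mirror

ROBOT

A 6-joint arm with a two-finger parallel gripper is mounted at the origin on the work surface; the furniture and walls round the work are solid. World frame = base frame: x ahead of the robot, y to its left, z up, the work surface at z = 0. Lengths are in mm, angles in rad, forces in N, time in s.
With the tool pointing down it reaches from about 350 to 875 mm from the base axis. Payload 4.2 kg.
Tool frame: the origin (TCP) lies midway between the tips of the shut fingers; the grasp point (between the pads) lies 19 mm behind it (arm.grip_depth is the distance from the TCP to the grasp point, in mm); z points along the fingers, x is the direction in which the jaws open and shut, and the axes are right-handed (so a half turn about z gives the same grasp; the last joint's range is limited). The gripper opens to 85 mm and grips with 20 to 120 N. Pads are 22 mm wide; open, the fingers measure 114 mm over their backs; the gripper's body (76 mm by 85 mm) begins 54 mm behind the grasp point. The pads swing forward as they close: fully open they stand 13 mm farther back than shut.
Start: joints at [1.382, 0.385, 0.008, 0, -1.194, -0.259], TCP at [270.581, 563.369, 231.312] pointing down, gripper open.
Joint ranges: [-3.14, 3.14], [-1.21, 2.06], [-1.07, 1.41], [-3.16, 2.05], [-2.99, -0.16], [-3.1, 3.1]. Speed limits (rad/s): [2.79, 2.79, 3.14, 3.14, 3.14, 3.14].

INTERFACE

Orientations are given as a unit quaternion [x, y, z, w].
In Python, from bench import arm, eyes, find_in, silhouettes gives the robot as it stands. The module is installed in compiled form; this text tells all that it offers.
- The arm moves only by the tool play_rows, never from a script. Its arguments are lists of equal length, an entry for each row: "offset": the shift along the world's x, y, z in mm, a list of three; "turn": the turn about the world's z in rad. In form: {"offset": [[x, y, z], ...], "turn": [turn, ...]}. A call has 1 to 12 rows; each row shifts and turns the pose as measured when the row begins; what a row does not reach is not made up. A row lasts 1/10 s, in which the tool goes at most 50 mm and 8.59 degrees, less where a joint would pass 70% of its speed; a pose out of reach is approached as far as the arm can. A call is refused whole if a number of a shift passes 50 or a number of a turn 0.15, either way. A call with a gripper value outside its range is refused whole. "grip" is the gripper's target within -1 to 1 (fully open at 1, half-way at 0, shut at -1), set as the call begins (left out, the last holds). The fingers move at their own pace and stop on an object; the grip force is fixed at half the most. Time passes only in rows, so rows that do not move let the fingers close. It gives the time, the measured TCP pose, the force and the opening at its end, in the units of the state.
- arm.read_state(): the state, without advancing time (a new reading comes with each control period).
- eyes.get_image(name): name is "scene" or "top" or "wrist"; returns (picture, depth): 420x560x3 uint8, red, green, blue; 420x560 float32, mm along the optical axis (not along the pixel's ray), 0 where there is no reading.
- eyes.camera_params(name): a dict with "camera_matrix" (3x3 intrinsics, pixels), "camera_from_world" (4x4, takes a point from world to camera coordinates). Camera axes: x right, y down, z forward; pixel columns grow to the right and rows downward; lengths in mm; the calibration is good to about 2 mm. A picture is of the moment at which its call begins: read the wrist's pose just before it. camera_params takes no time and is no camera call; for the wrist camera it gives the pose at the moment of the call.
- arm.job_done(): hands the job in, once; it reports no verdict.
Trained networks look in the newest picture that a camera, given by its name, has taken for a name from the list of things; names that differ only in an ending like _2 or _b are one class to them, and where a whole thing is asked for, a point or a joint stands for the part that bears it (a point fixed in the world has none). Each returns a list of dicts, best first, with "score" (0 to 1); they miss things now and then, are a little off and sometimes report something else, mostly with a low value. They report only what shows in the picture. A call takes as long as a camera call. They do not tell look-alikes from the thing itself.
- find_in(camera, query): "bbox" ([centre column, centre row, width, height] in pixels, round what is visible of it).
- silhouettes(camera, query): "mask" (420x560 bool, what is visible of it) and "bbox" ([centre column, centre row, width, height] in pixels, round what is visible of it).
The state is a dict: "clock": time; "joints": joint angles; "joint_vel": joint speeds; "joint_efforts": joint torques, N m; "position": TCP position; "ee_rot": TCP orientation; "contact_force": force on the tool from outside, world axes, zero at the start; "wrist_torque": the same for the moment, N m; "gripper_width": finger opening in mm.
Only numpy, scipy, OpenCV 4.12 (cv2) and the standard library are available. Lean on these libraries where they do the work, as an engineer would, in place of code of your own. Each camera call takes 0.05 s, during which the arm holds its last target. There are 200 camera calls.

TASK

Draw the inspection mirror out of its holder by the red handle and hold it up in the air about 22 cm straight in front of the blue inspection camera, turned and tilted so that the camera sees the orange dot, which is hidden from it on the front of the welded part beneath it, reflected in the middle of the mirror. Do not touch the camera rig or shift the tin, marker and steel block standing about, and finish with the gripper still holding the mirror at that angle, steady and resting on nothing else.

Things in the scene. Friction and masses are not known exactly. Their poses are not given: they have to be found in the camera images.
- mirror: loose inspection mirror, 80 g. Origin: bottom of the stem, on its axis; z up the stem, x to the side the mirror looks. Stem 10 mm thick; red handle 18 x 18 mm (flats along x and y) at z = 104 to 150 mm, grip at z = 128 mm across any flats. Head: 56 x 56 x 5 mm frame with 50 x 50 mm mirror, lowest edge at z = 36 mm, fixed cranked: with the stem upright it looks 25 degrees above the horizontal.
- mirror_face (a point): centre of the reflecting face, at (20, 0, 62) mm in the mirror body's frame. Its z axis is the outward normal of the mirror: (cos 25 deg, 0, sin 25 deg) in the body's frame; its y axis is the body's y.
- holder: fixed grey block 70 x 70 x 45 mm; in its top a round hole 10.8 mm wide, 30 mm deep, where the mirror's stem stands at the start (stem bottom 15 mm above the bench; it can turn there and leans forward by up to 3 degrees; closing the fingers along the mirror's x straightens it). Draw it straight up. Origin: centre of its underside.
- rig: fixed. Origin on the bench right below the lens; x forward, where the camera looks; z up. Base plate x = -140 to 40, y = -50 to 50 mm; column at x = -115 mm with the blue camera, 185 mm high at most, not ahead of x = 5 mm; under it a steel tee 90 mm wide, plate facing forward at x = 0. The camera sees sharply a mirror centred at x = 150 to 300, y = -70 to 70, z = 45 to 155 mm of this frame.
- lens (a point): centre of the camera's front lens, at (0, 0, 150) mm in the rig's frame. The camera looks forward and 15 degrees down.
- dot (a point): orange paint dot, 14 mm in diameter, on the front of the tee's upright plate, at (1, 0, 41) mm in the rig's frame, facing forward.
- sight_mid (a point): point in the air halfway between lens and dot, at (0, 0, 95.5) mm in the rig's frame. Lens and dot being one above the other, the camera sees the dot in the middle of the mirror when the normal from the mirror's centre runs through this point.
- bolt_tin: bystander: grey tin 78 mm wide, 82 mm high; origin under its centre.
- paint_marker: bystander: white marker with black cap, 138 mm long along its y, 13 mm thick, lying on the bench; origin under its centre.
- stop_block: bystander: steel block 50 x 50 x 50 mm; origin under its centre.
Mind the look-alikes: they are no part of the job. What is shaped like the holder but brown or green is not meant.

How it is judged:
By the outcome, as a careful person would: the job done as asked, in the order asked, and still so for the second after the job is handed in, while the arm keeps its last pose, push and grip.
It also fails if it takes over 40 s, if anything falls off the work surface, if the arm or the gripper's body presses on something with over 40 N, if the wrist force passes 120 N, or if a joint passes its speed limit or range.

## Working session

There is one attempt and no reset: what is moved stays moved. The work goes in short steps, Python scripts to look and compute and a tool call to move; the robot and the scene stay as the last step left them, time stands still between calls to the robot, and variables do not carry over. Pictures are saved under pics/ and viewed, on a budget of 10 in all, crops included, one or two more only if the job needs it, and the job is handed in when it is done.

Besides the shell and the picture viewer there is one more tool, called in YAML: its name, and indented under it one key for each argument. play_rows: Moves the arm, as the interface text tells. Its arguments: {"type":"object","properties":{"offset":{"type":"array","items":{"type":"array","items":{"type":"number"}}},"turn":{"type":"array","items":{"type":"number"}},"grip":{"type":"number"}},"required":["offset","turn"]}

```bash
mkdir -p pics; cat > h.py <<'E'
import numpy as np, cv2
from bench import arm, eyes, find_in, silhouettes
def cloud(cam,d,mask=None):
    p=eyes.camera_params(cam);K=np.array(p["camera_matrix"]);T=np.linalg.inv(np.array(p["camera_from_world"]))
    m=d>0
    if mask is not None: m&=mask
    v,u=np.nonzero(m);z=d[v,u]
    P=np.c_[(u-K[0,2])/K[0,0]*z,(v-K[1,2])/K[1,1]*z,z]
    return P@T[:3,:3].T+T[:3,3],u,v
def save(n,im): cv2.imwrite(f"pics/{n}.png",im[:,:,::-1])
E
python3 - <<'E'
from h import *
s=arm.read_state();print(s["clock"],s["position"],s["ee_rot"],s["gripper_width"])
for c in ["scene","top"]:
    im,d=eyes.get_image(c);save(c+"0",im)
    print(c,np.linalg.inv(np.array(eyes.camera_params(c)["camera_from_world"]))[:3].round(2).tolist())
    for q in ["mirror","holder","rig","bolt_tin","paint_marker","stop_block"]:
        for r in silhouettes(c,q)[:4]:
            P,u,v=cloud(c,d,r["mask"])
            print(c,q,round(r["score"],2),np.round(r["bbox"]), np.percentile(P,[2,50,98],axis=0).round().tolist() if len(P) else None)
E
```

```text
0.0 [270.33074807 562.85697545 230.22692191] [-5.32373530e-01  8.46508860e-01 -6.01602765e-04 -9.01805527e-04] 85.77583197534871
scene [[0.76, -0.47, 0.44, 83.22], [-0.64, -0.57, 0.51, -579.23], [0.01, -0.68, -0.73, 874.75]]
scene mirror 0.92 [292. 284.  27.  47.] [[431.0, -265.0, -0.0], [452.0, -238.0, 85.0], [529.0, -163.0, 166.0]]
scene holder 0.81 [302. 362.  45.  46.] [[335.0, -391.0, -0.0], [372.0, -353.0, 44.0], [421.0, -310.0, 48.0]]
scene holder 0.78 [272. 248.  42.  38.] [[489.0, -112.0, 1.0], [518.0, -84.0, 44.0], [562.0, -40.0, 48.0]]
scene rig 0.62 [210. 163.  61.  78.] [[508.0, 178.0, 6.0], [552.0, 266.0, 21.0], [612.0, 342.0, 184.0]]
scene bolt_tin 0.63 [210. 164.  59.  78.] [[508.0, 177.0, 2.0], [552.0, 265.0, 20.0], [614.0, 343.0, 184.0]]
scene bolt_tin 0.61 [385. 289.  40.  45.] [[604.0, -388.0, -1.0], [637.0, -353.0, 52.0], [677.0, -316.0, 81.0]]
scene bolt_tin 0.25 [244. 294.  33.  33.] [[350.0, -174.0, 2.0], [374.0, -151.0, 48.0], [409.0, -120.0, 53.0]]
scene paint_marker 0.48 [215. 262.  12.  45.] [[352.0, -73.0, -3.0], [378.0, -23.0, 11.0], [413.0, 48.0, 15.0]]
[... 578 characters left out ...]
.0, 0.0], [528.0, -76.0, 45.0], [565.0, -41.0, 50.0]]
top holder 0.41 [358. 243.  18.  18.] [[433.0, -265.0, 54.0], [454.0, -233.0, 90.0], [472.0, -216.0, 167.0]]
top rig 0.58 [146. 206.  90.  49.] [[510.0, 179.0, 6.0], [554.0, 254.0, 16.0], [615.0, 344.0, 186.0]]
top rig 0.39 [347. 238.  34.  37.] [[426.0, -261.0, -0.0], [478.0, -218.0, 45.0], [505.0, -194.0, 51.0]]
top bolt_tin 0.88 [397. 166.  38.  37.] [[605.0, -389.0, -0.0], [642.0, -354.0, 46.0], [676.0, -317.0, 83.0]]
top paint_marker 0.82 [264. 275.  54.  27.] [[356.0, -69.0, 0.0], [383.0, -14.0, 11.0], [415.0, 47.0, 17.0]]
top stop_block 0.92 [318. 272.  28.  25.] [[355.0, -170.0, 26.0], [383.0, -143.0, 50.0], [409.0, -116.0, 55.0]]
```

```bash
python3 - <<'E'
from h import *
im=cv2.imread("pics/scene0.png");im2=cv2.imread("pics/top0.png")
a=cv2.resize(im[100:400,160:440],None,fx=2,fy=2,interpolation=3)
b=cv2.resize(im2[140:310,80:440],None,fx=2.2,fy=2.2,interpolation=3)
cv2.imwrite("pics/sc.png",a);cv2.imwrite("pics/tc.png",b)
im,d=eyes.get_image("top")
P,u,v=cloud("top",d)
im=im.astype(int);c=im[v,u]
for cam in ["scene","top"]:
    if cam=="scene": im,d=eyes.get_image("scene"); P,u,v=cloud(cam,d); c=im.astype(int)[v,u]
    red=(c[:,0]>110)&(c[:,1]<80)&(c[:,2]<80)&(P[:,2]>60)
    print(cam,"red",red.sum(),np.percentile(P[red],[0,5,50,95,100],axis=0).round(1).tolist())
    blue=(c[:,2]>c[:,0]+40)&(c[:,2]>c[:,1]+15)&(P[:,2]>100)
    print("blue",blue.sum(),np.percentile(P[blue],[2,50,98],axis=0).round(1).tolist(),cv2.minAreaRect(P[blue][:,:2].astype(np.float32)))
    # rig base/top
    w=(P[:,0]>470)&(P[:,0]<660)&(P[:,1]>150)&(P[:,1]<400)&(P[:,2]>4)
    print("rigrect",cv2.minAreaRect(P[w][:,:2].astype(np.float32)))
    b=w&(P[:,2]<14)
    print("base",b.sum(),cv2.minAreaRect(P[b][:,:2].astype(np.float32)))
    h=(abs(P[:,0]-475)<60)&(abs(P[:,1]+225)<60)&(P[:,2]>38)&(P[:,2]<49)
    print("holdertop",cv2.minAreaRect(P[h][:,:2].astype(np.float32)))
    up=(abs(P[:,0]-460)<80)&(abs(P[:,1]+225)<80)&(P[:,2]>55)
    print("up",np.c_[P[up],c[up]][::8].round().astype(int).tolist())
E
```

```text
scene red 129 [[451.1, -245.4, 123.4], [452.7, -244.1, 127.9], [457.4, -238.1, 150.5], [469.3, -229.6, 165.0], [473.7, -226.7, 166.2]]
blue 301 [[540.4, 232.7, 149.0], [552.6, 255.0, 177.9], [582.2, 278.8, 187.8]] ((558.728271484375, 275.7803649902344), (41.349857330322266, 88.3627700805664), 9.579687118530273)
rigrect ((560.6912841796875, 271.0881042480469), (169.6764678955078, 221.72157287597656), 2.8848819732666016)
base 852 ((560.6912841796875, 271.0881042480469), (169.6764678955078, 221.72157287597656), 2.8848819732666016)
holdertop ((466.1600036621094, -232.24563598632812), (73.11270904541016, 71.12214660644531), 18.219762802124023)
up [[464, -226, 167, 248, 89, 84], [461, -227, 164, 252, 75, 70], [459, -226, 162, 235, 84, 81], [470, -239, 166, 254, 72, 67], [466, -236, 162, 255, 89, 83], [460, -237, 166, 255, 82, 77], [456, -235, 163, 234, 50, 46], [453, -232, 159, 155, 33, 30], [468, -241, 155, 184, 33, 31], [460, -243, 162, 194, 39, 35], [457, -240, 157, 158, 30, 28], [456, -236, 150, 158, 32, 29], [453, -234, 146, 151, 28, 25], [472, -239, 135, 176, 59, 53], [460, -244, 148
[... 4873 characters left out ...]
[458, -260, 82, 254, 254, 254], [433, -229, 65, 254, 254, 254], [444, -243, 70, 254, 254, 255], [454, -257, 78, 249, 251, 252], [430, -225, 58, 247, 253, 255], [440, -240, 68, 247, 249, 251], [452, -254, 71, 254, 254, 255], [429, -227, 58, 220, 244, 254], [439, -242, 66, 248, 252, 254], [451, -255, 71, 254, 254, 255], [432, -233, 59, 226, 245, 254], [442, -248, 66, 254, 255, 255], [453, -262, 74, 254, 254, 254], [440, -245, 60, 243, 253, 255], [450, -259, 68, 255, 255, 255], [438, -244, 57, 231, 248, 254], [449, -258, 63, 255, 255, 255], [442, -252, 60, 245, 253, 255], [454, -266, 64, 187, 189, 194], [448, -262, 62, 254, 255, 255], [447, -263, 59, 253, 254, 254], [451, -269, 58, 77, 80, 85]]
```

View pics/sc.png

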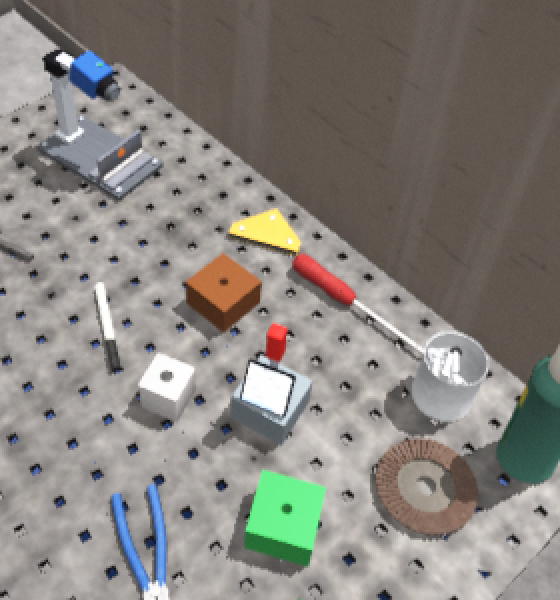

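View pics/tc.png

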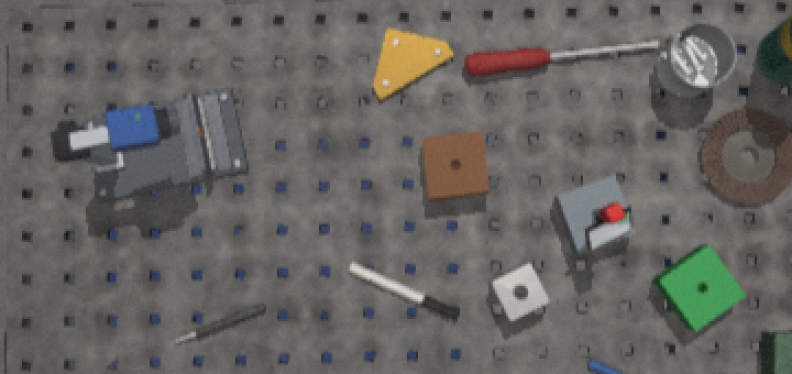

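Scene crop: the mirror stands in the grey holder at about (265,385), facing the scene camera. The brown and green blocks are look-alikes. The rig is top left, with the orange dot at (122,152). In the top view the rig looks to image right, which is world −y. Next I fit the mirror plane, the handle and the rig pose.

```bash
cat >> h.py <<'E'
def plane(P,n=3):
    for _ in range(n):
        c=P.mean(0);w=np.linalg.svd(P-c)[2][2];r=(P-c)@w;P=P[abs(r)<max(2*r.std(),.5)]
    return c,w*np.sign(w[2] if abs(w[2])>.02 else 1),r.std()
E
python3 - <<'E'
from h import *
for cam in ["scene","top"]:
    im,d=eyes.get_image(cam);P,u,v=cloud(cam,d);c=im.astype(int)[v,u];R,G,B=c.T
    near=(abs(P[:,0]-460)<50)&(abs(P[:,1]+232)<50)
    red=near&(R>110)&(G<95)&(B<95)&(P[:,2]>115); top=red&(R>200)&(P[:,2]>158)
    print(cam,"red",red.sum(),"top",top.sum(),P[top].mean(0).round(1),P[top].min(0).round(1),P[top].max(0).round(1))
    m=near&(c.min(1)>225)&(P[:,2]>52)&(P[:,2]<105)
    if m.sum()>30:
        q,w,s=plane(P[m]);print("mirror",m.sum(),q.round(1),w.round(3),"res",s.round(2),"elev",np.degrees(np.arcsin(w[2])).round(1),"az",np.degrees(np.arctan2(w[1],w[0])).round(1))
        rr=cv2.minAreaRect(np.c_[u[m],v[m]].astype(np.float32));print(rr)
    h=near&(abs(P[:,2]-45)<4)&(c.max(1)-c.min(1)<60);print("holder",cv2.minAreaRect(P[h][:,:2].astype(np.float32)))
    w=(P[:,0]>470)&(P[:,0]<650)&(P[:,1]>130)&(P[:,1]<400)
    o=w&(R>140)&(R>G+40)&(B<90);print("dot",o.sum(),P[o].mean(0).round(1) if o.any() else "",np.ptp(P[o],axis=0) if o.any() else "", u[o].mean() if o.any() else 0,v[o].mean() if o.any() else 0)
    bl=w&(B>R+40)&(P[:,2]>174);print("blue",bl.sum(),cv2.minAreaRect(P[bl][:,:2].astype(np.float32)))
    r=silhouettes(cam,"rig")[0]["mask"]; Q,_,_=cloud(cam,d,r); Q=Q[(Q[:,2]>4)&(Q[:,2]<30)]
    print("base",len(Q),cv2.minAreaRect(Q[:,:2].astype(np.float32)),cv2.boxPoints(cv2.minAreaRect(Q[:,:2].astype(np.float32))).round().tolist())
    if cam=="top":
        t=w&r[v,u]&(P[:,2]>45)&(P[:,2]<80)&(P[:,1]<240);print("tee top",t.sum(),P[t].mean(0),cv2.fitLine(P[t][:,:2].astype(np.float32),1,0,.01,.01).ravel(),np.ptp(P[t],axis=0))
im,d=eyes.get_image("wrist");save("w0",im);print(eyes.camera_params("wrist"))
E
```

```text
scene red 157 top 54 [ 462.6 -234.3  164.9] [ 454.2 -243.4  161.5] [ 472.1 -224.1  167.9]
mirror 392 [ 447.7 -241.6   78.9] [-0.83  -0.392  0.396] res 1.14 elev 23.3 az -154.8
((292.6131286621094, 294.1832580566406), (23.072673797607422, 18.63303565979004), 19.653823852539062)
holder ((466.5366516113281, -232.2935791015625), (73.37479400634766, 70.95713806152344), 16.869041442871094)
dot 11 [572.  216.8  43.6] [12.63882749  7.4555235  10.27106979] 220.0909090909091 175.63636363636363
blue 199 ((563.5167236328125, 256.2460632324219), (41.42282485961914, 49.53583526611328), 8.686264991760254)
base 1156 ((561.4835205078125, 265.462158203125), (103.13887023925781, 183.38369750976562), 10.815999984741211) [[494.0, 346.0], [528.0, 166.0], [629.0, 185.0], [595.0, 365.0]]
top red 57 top 30 [ 465.7 -234.7  164.6] [ 458.9 -240.6  160.2] [ 472.4 -227.6  171.3]
holder ((466.94805908203125, -233.46514892578125), (69.81128692626953, 71.07554626464844), 18.001989364624023)
dot 0   0 0
blue 357 ((565.352294921875, 256.5226135253906), (38.815399169921875, 47.63007736206055), 9.983399391174316)
base 1
[... 153 characters left out ...]
 [596.0, 364.0]]
tee top 96 [570.06653409 217.52781062  53.51268477] [9.8186290e-01 1.8959233e-01 5.8867706e+02 2.2089331e+02] [84.33132964 20.12717337 17.96449209]
{'camera_matrix': array([[370.27953554,   0.        , 280.84678784],
       [  0.        , 370.27953554, 208.760412  ],
       [  0.        ,   0.        ,   1.        ]]), 'camera_from_world': array([[-4.33819270e-01, -9.00999842e-01,  3.53458349e-04,
         6.25072585e+02],
       [-8.65713448e-01,  4.16937995e-01,  2.76952946e-01,
        -3.61910984e+01],
       [-2.49681931e-01,  1.19841531e-01, -9.60883417e-01,
         3.78883566e+02],
       [ 0.00000000e+00,  0.00000000e+00,  0.00000000e+00,
         1.00000000e+00]])}
```

play_rows:
  offset:
    - [11, -47, 0]
    - [11, -47, 0]
    - [11, -47, 0]
    - [11, -47, 0]
    - [11, -47, 0]
    - [11, -47, 0]
    - [11, -47, 0]
    - [11, -47, 0]
    - [11, -47, 0]
    - [11, -47, 0]
    - [11, -47, 0]
    - [11, -47, 0]
  turn: [0.07, 0.07, 0.07, 0.07, 0.07, 0.07, 0.07, 0.07, 0.07, 0.07, 0.07, 0.07]
  grip: 1

```text
clock: 2.25
position: [402.2, -15.5, 232.3]
ee_rot: [0.845, -0.535, 0.002, -0.005]
contact_force: [2.3, 0.4, 0.8]
gripper_width: 85.4
```

play_rows:
  offset:
    - [12, -43, 0]
    - [12, -43, 0]
    - [12, -43, 0]
    - [12, -43, 0]
    - [12, -43, 0]
  turn: [0, 0, 0, 0, 0]

```text
clock: 2.75
position: [462.9, -241.3, 234.8]
ee_rot: [0.845, -0.535, 0.005, -0.007]
contact_force: [2.0, -0.0, 0.2]
gripper_width: 85.5
```

```bash
python3 - <<'E'
from h import *
s=arm.read_state();print(s["clock"],s["position"].round(1) if hasattr(s["position"],'round') else s["position"],np.round(s["joints"],2))
im,d=eyes.get_image("wrist");save("w1",im)
P,u,v=cloud("wrist",d);R,G,B=im.astype(int)[v,u].T
red=(R>110)&(G<95)&(B<95)&(P[:,2]>100)&(P[:,2]<185)&(abs(P[:,0]-464)<60)&(abs(P[:,1]+234)<60)
t=red&(P[:,2]>P[red][:,2].max()-6)
print(red.sum(),P[t].mean(0).round(1),P[t].min(0).round(1),P[t].max(0).round(1))
print(cv2.minAreaRect(P[t][:,:2].astype(np.float32)))
E
```

```text
2.75 [ 462.9 -241.3  234.8] [-0.18  0.2  -0.24 -0.01 -1.12  2.19]
1171 [ 467.2 -240.4  163.9] [ 456.  -251.3  160.5] [ 477.1 -230.3  166.3]
((466.8001708984375, -240.34072875976562), (17.3697452545166, 17.734756469726562), 25.345800399780273)
```

View pics/w1.png

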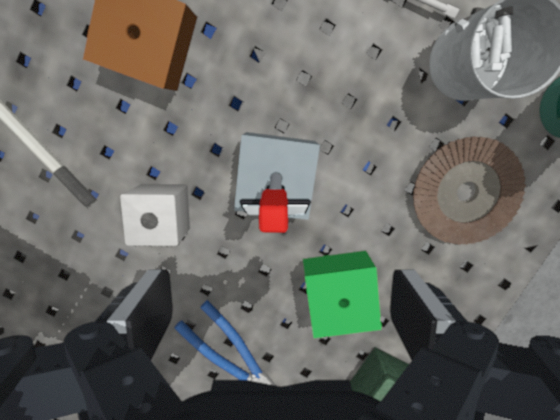

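The wrist view shows the red handle at (273,210) in the grey holder, aligned with the jaws. I'll let the arm settle and measure the handle again.

play_rows:
  offset:
    - [0, 0, 0]
    - [0, 0, 0]
  turn: [0, 0]

```text
clock: 3.0
position: [464.5, -248.9, 233.4]
ee_rot: [0.842, -0.539, 0.005, -0.006]
contact_force: [-0.0, 0.6, -0.1]
gripper_width: 85.1
```

```bash
python3 - <<'E'
from h import *
s=arm.read_state();print(s["clock"],np.round(s["position"],1),np.round(s["ee_rot"],3))
im,d=eyes.get_image("wrist")
P,u,v=cloud("wrist",d);R,G,B=im.astype(int)[v,u].T
red=(R>110)&(G<95)&(B<95)&(P[:,2]>100)&(P[:,2]<185)&(abs(P[:,0]-464)<60)&(abs(P[:,1]+234)<60)
t=red&(P[:,2]>P[red][:,2].max()-6)
print(P[t].mean(0).round(1),cv2.minAreaRect(P[t][:,:2].astype(np.float32)))
h=(abs(P[:,0]-466)<50)&(abs(P[:,1]+234)<50)&(abs(P[:,2]-45)<4);print("holder",cv2.minAreaRect(P[h][:,:2].astype(np.float32)))
E
```

```text
3.0 [ 464.5 -248.9  233.4] [ 0.842 -0.539  0.005 -0.006]
[ 465.3 -234.5  164.4] ((464.5758361816406, -234.4083251953125), (17.48886489868164, 17.6904239654541), 24.641942977905273)
holder ((467.42437744140625, -233.36227416992188), (70.34410095214844, 70.08553314208984), 18.176815032958984)
```

play_rows:
  offset:
    - [0.5, 14, 0]
    - [0, 0.5, -30]
    - [0, 0, -30]
    - [0, 0, -30]
    - [0, 0, -8]
    - [0, 0, -4]
    - [0, 0, 0]
  turn: [0, 0, 0, 0, 0, 0, 0]

```text
clock: 3.75
position: [466.4, -222.8, 134.3]
ee_rot: [0.847, -0.532, 0.01, -0.008]
contact_force: [-0.5, -0.1, 0.3]
gripper_width: 85.4
```

play_rows:
  offset:
    - [-1, -8, -6]
    - [0, 0, -2]
    - [0, 0, 0]
  turn: [0, 0, 0]

```text
clock: 4.05
position: [467.7, -231.4, 129.2]
ee_rot: [0.847, -0.531, 0.013, -0.009]
contact_force: [-0.7, -0.6, 0.2]
gripper_width: 85.3
```

play_rows:
  offset:
    - [-2, -3, -5]
    - [0, 0, 0]
    - [0, 0, 0]
  turn: [0, 0, 0]

```text
clock: 4.35
position: [465.8, -235.4, 124.6]
ee_rot: [0.847, -0.532, 0.014, -0.009]
contact_force: [0.6, 0.3, -0.8]
gripper_width: 85.3
```

```bash
python3 - <<'E'
from h import *
from scipy.spatial.transform import Rotation as Ro
for _ in range(3):
    s=arm.read_state();im,d=eyes.get_image("wrist");print(np.round(s["position"],1),Ro.from_quat(s["ee_rot"]).as_matrix().round(3).tolist())
P,u,v=cloud("wrist",d);R,G,B=im.astype(int)[v,u].T
red=(R>110)&(G<95)&(B<95)&(P[:,2]>100)&(P[:,2]<185)&(abs(P[:,0]-464)<60)&(abs(P[:,1]+234)<60)
t=red&(P[:,2]>P[red][:,2].max()-6)
print(P[t].mean(0).round(1),cv2.minAreaRect(P[t][:,:2].astype(np.float32)))
save("w2",im)
E
```

```text
[ 465.8 -235.4  124.6] [[0.434, -0.9, 0.033], [-0.901, -0.434, 0.001], [0.014, -0.03, -0.999]]
[ 465.7 -235.3  124.5] [[0.434, -0.9, 0.033], [-0.901, -0.434, 0.001], [0.013, -0.03, -0.999]]
[ 465.7 -235.2  124.5] [[0.434, -0.9, 0.033], [-0.901, -0.434, 0.001], [0.013, -0.03, -0.999]]
[ 465.9 -234.5  164.3] ((464.66546630859375, -235.20382690429688), (18.753774642944336, 17.99601936340332), 24.561777114868164)
```

View pics/w2.png

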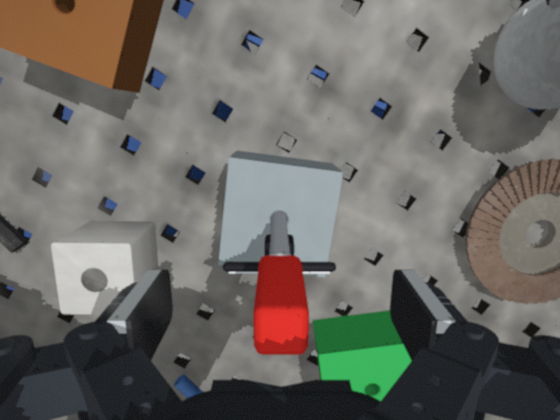

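The handle sits centred between the fingers, so I close on it.

play_rows:
  offset:
    - [0, 0, 0]
    - [0, 0, 0]
    - [0, 0, 0]
    - [0, 0, 0]
    - [0, 0, 0]
    - [0, 0, 0]
    - [0, 0, 0]
    - [0, 0, 0]
  turn: [0, 0, 0, 0, 0, 0, 0, 0]
  grip: -1

```text
clock: 5.3
position: [465.9, -234.6, 124.8]
ee_rot: [0.847, -0.532, 0.014, -0.009]
contact_force: [0.1, 0.5, 0.6]
gripper_width: 17.8
```

play_rows:
  offset:
    - [0, 0, 6]
    - [0, 0, 8]
    - [0, 0, 8]
    - [0, 0, 8]
    - [0, 0, 8]
    - [0, 0, 8]
    - [0, 0, 8]
    - [0, 0, 8]
    - [0, 0, 0]
  turn: [0, 0, 0, 0, 0, 0, 0, 0, 0]

```text
clock: 6.2
position: [465.9, -235.0, 193.2]
ee_rot: [0.847, -0.532, 0.015, -0.01]
contact_force: [-0.1, -0.5, -0.8]
gripper_width: 17.2
```

play_rows:
  offset:
    - [15, 5, 0]
    - [15, 5, 0]
    - [12, 4, 0]
    - [0, 0, 0]
    - [0, 0, 0]
  turn: [-0.06, -0.05, 0, 0, 0]

```text
clock: 6.7
position: [508.1, -220.2, 192.5]
ee_rot: [0.815, -0.579, 0.014, -0.009]
contact_force: [0.6, 0.1, -1.0]
gripper_width: 17.2
```

```bash
cat >> h.py <<'E'
from scipy.spatial.transform import Rotation as Ro
def mirror_fit(cam="scene",z0=45,show=True):
    """plane of bright mirror face near the tool + grasp point"""
    s=arm.read_state();im,d=eyes.get_image(cam);p=np.array(s["position"]);M=Ro.from_quat(s["ee_rot"]).as_matrix()
    g=p-19*M[:,2]
    P,u,v=cloud(cam,d);c=im.astype(int)[v,u]
    near=(np.linalg.norm(P[:,:2]-g[:2],axis=1)<65)&(P[:,2]<g[2]-30)&(P[:,2]>g[2]-135)
    print("tcp",p.round(1),"tool az",np.degrees(np.arctan2(M[1,0],M[0,0])).round(1),"toolz",M[:,2].round(3),"t",s["clock"],"F",np.round(s["contact_force"],1))
    return s,g,M,im,P,c,u,v,near
E
python3 - <<'E'
from h import *
s,g,M,im,P,c,u,v,near=mirror_fit()
m=near&(c.min(1)>215)&(P[:,2]>g[2]-105)
q,w,r=plane(P[m]);print(m.sum(),q.round(1),w.round(3),r.round(2),"elev",np.degrees(np.arcsin(w[2])).round(1),"az",np.degrees(np.arctan2(w[1],w[0])).round(1))
print("near zrange",P[near][:,2].min(), "grasp",g.round(1), "holder?")
cv2.imwrite("pics/s1.png",cv2.resize(im[180:330,200:400,::-1],None,fx=4,fy=4,interpolation=2))
E
```

```text
tcp [ 508.1 -220.2  192.5] tool az -70.7 toolz [ 0.032 -0.002 -0.999] t 6.7 F [ 0.6  0.1 -1. ]
386 [ 487.7 -226.1  143.2] [-0.876 -0.286  0.389] 1.13 elev 22.9 az -161.9
near zrange 117.07278240085407 grasp [ 507.5 -220.2  211.5] holder?
```

View pics/s1.png

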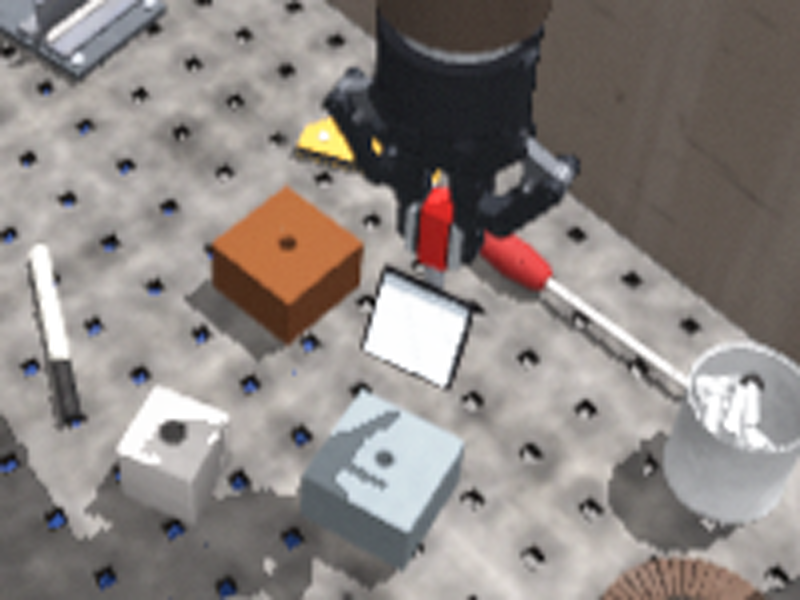

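play_rows:
  offset:
    - [0, 0, -15]
    - [0, 0, -15]
    - [0, 0, -10]
    - [0, 0, -6]
    - [0, 0, -2]
    - [0, 0, 0]
  turn: [0, 0, 0, 0, 0, 0]

```text
clock: 7.35
position: [506.0, -221.3, 143.6]
ee_rot: [0.815, -0.579, 0.014, -0.009]
contact_force: [-0.3, 1.1, -0.4]
gripper_width: 17.3
```

play_rows:
  offset:
    - [0, 0, -6]
    - [-5, -1.5, 0]
    - [-5, -1.5, 0]
    - [-5, -1.5, 0]
    - [-4, -1.2, 0]
    - [0, 0, 0]
  turn: [0, 0, 0, 0, 0, 0]

```text
clock: 7.95
position: [495.6, -225.9, 140.7]
ee_rot: [0.815, -0.578, 0.025, -0.016]
contact_force: [1.8, 0.7, -1.7]
gripper_width: 17.4
```

play_rows:
  offset:
    - [-5, -1.6, 0]
    - [-5, -1.6, 0]
    - [-5, -1.6, 0]
    - [-5, -1.6, 0]
    - [0, 0, 0]
  turn: [0, 0, 0, 0, 0]

```text
clock: 8.45
position: [482.0, -232.1, 143.8]
ee_rot: [0.815, -0.577, 0.033, -0.022]
contact_force: [0.8, 0.5, -1.4]
gripper_width: 17.6
```

```bash
python3 - <<'E'
from h import *
s,g,M,im,P,c,u,v,near=mirror_fit()
m=near&(c.min(1)>215)&(P[:,2]>52)
q,w,r=plane(P[m]);print(m.sum(),q.round(1),w.round(3),r.round(2),"elev",np.degrees(np.arcsin(w[2])).round(1),"az",np.degrees(np.arctan2(w[1],w[0])).round(1))
cv2.imwrite("pics/s2.png",cv2.resize(im[180:330,200:400,::-1],None,fx=3,fy=3,interpolation=2))
E
```

```text
tcp [ 482.  -232.1  143.8] tool az -70.7 toolz [ 0.079 -0.003 -0.997] t 8.45 F [ 0.8  0.5 -1.4]
321 [ 475.2 -233.6   93.8] [-0.926 -0.316  0.207] 0.97 elev 12.0 az -161.2
```

play_rows:
  offset:
    - [-5, -1.3, -2]
    - [-5, -1.3, -2]
    - [-4, -1, -1]
    - [0, 0, 0]
  turn: [0, 0, 0, 0]

```text
clock: 8.9
position: [471.3, -236.0, 141.2]
ee_rot: [0.816, -0.577, 0.038, -0.024]
contact_force: [3.7, 2.9, -1.8]
gripper_width: 17.1
```

```bash
python3 - <<'E'
from h import *
s,g,M,im,P,c,u,v,near=mirror_fit()
m=near&(c.min(1)>215)&(P[:,2]>52)
q,w,r=plane(P[m]);print(m.sum(),q.round(1),w.round(3),r.round(2),"elev",np.degrees(np.arcsin(w[2])).round(1),"az",np.degrees(np.arctan2(w[1],w[0])).round(1))
cv2.imwrite("pics/s3.png",cv2.resize(im[180:330,200:400,::-1],None,fx=3,fy=3,interpolation=2))
E
```

```text
tcp [ 471.3 -236.   141.2] tool az -70.6 toolz [ 0.089 -0.005 -0.996] t 8.9 F [ 3.7  2.9 -1.8]
298 [ 471.3 -236.2   91.3] [-0.936 -0.333  0.116] 0.8 elev 6.7 az -160.4
```

View pics/s3.png

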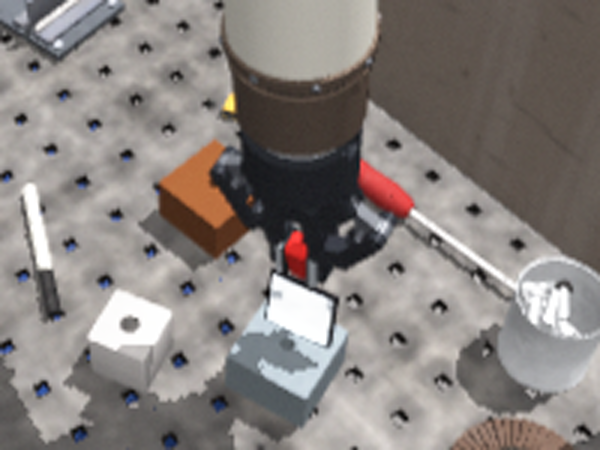

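Mirror tilted in the grip to about 6.7° elevation. Backing off the holder and lifting clear.

play_rows:
  offset:
    - [8, 2.6, 2]
    - [4, 1.3, 8]
    - [0, 0, 20]
    - [0, 0, 25]
    - [0, 0, 20]
    - [0, 0, 0]
    - [0, 0, 0]
  turn: [0, 0, 0, 0, 0, 0, 0]

```text
clock: 9.65
position: [472.3, -232.3, 214.3]
ee_rot: [0.816, -0.577, 0.023, -0.014]
contact_force: [-1.0, 0.7, -0.9]
gripper_width: 17.6
```

```bash
cat >> h.py <<'E'
def front(save_=None,zlo=52):
    N=[];Q=[]
    for k in range(4):
        s,g,M,im,P,c,u,v,near=mirror_fit()
        m=near&(c.min(1)>215)&(P[:,2]>zlo)
        q,w,r=plane(P[m]); k_=cv2.minAreaRect(np.c_[u[m],v[m]].astype(np.float32))
        N.append(M.T@w);Q.append(M.T@(q-np.array(s["position"])));
        print(m.sum(),q.round(1),w.round(3),"elev",np.degrees(np.arcsin(w[2])).round(1),"az",np.degrees(np.arctan2(w[1],w[0])).round(1))
    n=np.mean(N,0);n/=np.linalg.norm(n);q=np.mean(Q,0);print("in tool: n",n.round(4),"c",q.round(1),"spread",np.std(N,0).round(3))
    np.savez(save_,n=n,q=q) if save_ else 0
E
python3 - <<'E'
from h import *
front("tf.npz")
E
```

```text
tcp [ 472.3 -232.3  214.3] tool az -70.6 toolz [ 0.053 -0.003 -0.999] t 9.65 F [-1.   0.7 -0.9]
340 [ 470.3 -232.5  165.5] [-0.933 -0.32   0.165] elev 9.5 az -161.1
tcp [ 472.5 -232.4  214.3] tool az -70.6 toolz [ 0.054 -0.004 -0.999] t 9.7 F [-0.4  0.2 -0.3]
330 [ 470.4 -232.5  165.4] [-0.931 -0.326  0.164] elev 9.5 az -160.7
tcp [ 472.5 -232.4  214. ] tool az -70.6 toolz [ 0.053 -0.003 -0.999] t 9.75 F [ 0.2  0.4 -1.8]
332 [ 470.6 -232.5  165.3] [-0.933 -0.325  0.155] elev 8.9 az -160.8
tcp [ 472.5 -232.3  213.8] tool az -70.6 toolz [ 0.053 -0.003 -0.999] t 9.8 F [ 0.2  0.2 -1.2]
335 [ 470.3 -232.2  165. ] [-0.934 -0.32   0.156] elev 9.0 az -161.1
in tool: n [-0.0022  0.978  -0.2086] c [-1.6  4.4 48.6] spread [0.003 0.001 0.005]
```

Holding in free air it is 9.2°, which would leave the stem only about 6 mm above the bench at the target. I'll add roughly 6° more lean the same way.

play_rows:
  offset:
    - [9, 3, 0]
    - [4, 1, -10]
    - [0, 0, -20]
    - [0, 0, -20]
    - [0, 0, -12]
    - [0, 0, -4]
    - [0, 0, 0]
  turn: [0, 0, 0, 0, 0, 0, 0]

```text
clock: 10.55
position: [486.4, -226.7, 139.2]
ee_rot: [0.816, -0.577, 0.019, -0.012]
contact_force: [0.1, -1.6, -0.3]
gripper_width: 17.8
```

play_rows:
  offset:
    - [-5, -1.7, 0]
    - [-5, -1.7, 0]
    - [-5, -1.7, 0]
    - [-5, -1.7, -1]
    - [-5, -1.7, -1]
    - [0, 0, 0]
  turn: [0, 0, 0, 0, 0, 0]

```text
clock: 11.15
position: [469.9, -235.3, 142.4]
ee_rot: [0.816, -0.577, 0.031, -0.02]
contact_force: [0.3, 0.2, -0.3]
gripper_width: 17.4
```

```bash
python3 - <<'E'
from h import *
front()
E
```

```text
tcp [ 469.9 -235.3  142.4] tool az -70.5 toolz [ 0.073 -0.003 -0.997] t 11.15 F [ 0.3  0.2 -0.3]
290 [ 470.8 -235.4   92.7] [-0.942 -0.317  0.111] elev 6.4 az -161.4
tcp [ 469.6 -235.4  142.4] tool az -70.5 toolz [ 0.072 -0.003 -0.997] t 11.2 F [ 0.8 -0.  -1.4]
292 [ 470.3 -234.9   92.5] [-0.938 -0.329  0.111] elev 6.3 az -160.6
tcp [ 469.6 -235.5  142.3] tool az -70.5 toolz [ 0.072 -0.004 -0.997] t 11.25 F [1.3 1.8 0.9]
293 [ 470.5 -235.2   92.1] [-0.938 -0.328  0.114] elev 6.5 az -160.7
tcp [ 469.6 -235.5  142.1] tool az -70.5 toolz [ 0.072 -0.004 -0.997] t 11.3 F [1.7 0.3 0.7]
294 [ 470.5 -234.6   92. ] [-0.942 -0.319  0.107] elev 6.1 az -161.3
in tool: n [-0.0054  0.9842 -0.1772] c [-1.5  2.4 49.9] spread [0.006 0.    0.003]
```

play_rows:
  offset:
    - [-5, -1.5, -1]
    - [-5, -1.5, -1]
    - [-5, -1.5, -1]
    - [0, 0, 0]
    - [8, 2.6, 2]
    - [4, 1.3, 8]
    - [0, 0, 20]
    - [0, 0, 25]
    - [0, 0, 20]
    - [0, 0, 0]
    - [0, 0, 0]
  turn: [0, 0, 0, 0, 0, 0, 0, 0, 0, 0, 0]

```text
clock: 12.45
position: [466.9, -235.0, 216.0]
ee_rot: [0.816, -0.576, 0.028, -0.018]
contact_force: [-1.2, 0.2, -1.2]
gripper_width: 17.7
```

```bash
python3 - <<'E'
from h import *
front("tf.npz")
E
```

```text
tcp [ 466.9 -235.   216. ] tool az -70.5 toolz [ 0.067 -0.002 -0.998] t 12.45 F [-1.2  0.2 -1.2]
313 [ 471.9 -233.1  166.1] [-0.939 -0.338  0.061] elev 3.5 az -160.2
tcp [ 467.1 -235.2  216.1] tool az -70.5 toolz [ 0.067 -0.003 -0.998] t 12.5 F [-1.  -0.1 -0.8]
314 [ 472.2 -233.5  166.9] [-0.945 -0.323  0.056] elev 3.2 az -161.1
tcp [ 466.9 -235.1  215.7] tool az -70.5 toolz [ 0.066 -0.003 -0.998] t 12.55 F [ 0.3 -0.1 -1.1]
319 [ 472.1 -233.6  166.2] [-0.942 -0.33   0.053] elev 3.0 az -160.7
tcp [ 466.8 -235.1  215.4] tool az -70.5 toolz [ 0.066 -0.002 -0.998] t 12.6 F [-0.2 -0.1 -1.5]
314 [ 471.9 -233.5  165.6] [-0.94  -0.335  0.062] elev 3.5 az -160.4
in tool: n [-6.000e-04  9.928e-01 -1.195e-01] c [-1.1 -2.3 49.8] spread [0.006 0.    0.004]
```

play_rows:
  offset:
    - [11, 18, 0]
    - [11, 18, 0]
    - [11, 18, 0]
    - [11, 18, 0]
    - [11, 18, 0]
    - [11, 18, 0]
    - [11, 18, 0]
    - [11, 18, 0]
    - [11, 18, 0]
    - [11, 18, 0]
    - [11, 18, 0]
    - [11, 18, 0]
  turn: [-0.14, -0.14, -0.14, -0.14, -0.14, -0.14, -0.14, -0.14, -0.14, -0.14, -0.14, -0.14]

```text
clock: 13.85
position: [595.6, -12.4, 202.6]
ee_rot: [-0.079, 0.996, -0.024, -0.017]
contact_force: [0.5, -0.2, -0.7]
gripper_width: 17.1
```

play_rows:
  offset:
    - [0, 0, 0]
    - [0, 0, 0]
    - [0, 0, 0]
  turn: [0, 0, 0]

```text
clock: 14.15
position: [595.5, -10.9, 199.1]
ee_rot: [-0.08, 0.996, -0.024, -0.02]
contact_force: [-0.1, -0.2, -1.7]
gripper_width: 17.3
```

```bash
cat > fin.py <<'E'
from h import *
f=np.load("tf.npz")
L=np.array([571.5,216.4]);yaw=np.radians(-79.5);fw=np.array([np.cos(yaw),np.sin(yaw)]);left=np.array([-fw[1],fw[0]])
def rep():
    s=arm.read_state();p=np.array(s["position"]);M=Ro.from_quat(s["ee_rot"]).as_matrix()
    n=M@f["n"];c=p+M@f["q"]
    d=c[:2]-L;X,Y=d@fw,d@left
    print("t",s["clock"],"tcp",p.round(1),"toolz",M[:,2].round(3),"n",n.round(3),"elev",np.degrees(np.arcsin(n[2])).round(2),"az",np.degrees(np.arctan2(n[1],n[0])).round(2))
    print("centre",c.round(1),"rig",X.round(1),Y.round(1),"z",c[2].round(1))
    hit=c+n*(X/(-(n[:2]@fw)));print("normal at rig plane: side",((hit[:2]-L)@left).round(1),"z",hit[2].round(1),"(want 0, 95.5)")
    T=np.r_[L+220*fw,0];  zt=95.5-220*np.tan(np.arcsin(n[2]));T[2]=zt
    az=np.degrees(np.arctan2(n[1],n[0]));print("move",(T-c).round(1),"turn",np.radians(100.5-az).round(3))
    return s,M,n,c
E
python3 - <<'E'
from fin import *
s,M,n,c=rep()
E
```

```text
t 14.15 tcp [595.5 -10.9 199.1] toolz [-0.037 -0.052 -0.998] n [-0.155  0.985  0.075] elev 4.28 az 98.96
centre [595.2 -15.6 149.4] rig 232.4 -19.0 z 149.4
normal at rig plane: side -12.7 z 166.8 (want 0, 95.5)
move [ 16.4  15.7 -70.4] turn 0.027
```

play_rows:
  offset:
    - [8, 8, -15]
    - [8, 7, -15]
    - [0, 0, -15]
    - [0, 0, -10]
    - [0, 0, -5]
    - [0, 0, 0]
    - [0, 0, 0]
  turn: [0.02, 0.005, 0, 0, 0, 0, 0]

```text
clock: 14.85
position: [611.7, 3.8, 131.7]
ee_rot: [-0.094, 0.995, -0.025, -0.022]
contact_force: [0.6, 0.3, -0.1]
gripper_width: 17.3
```

```bash
python3 - <<'E'
from fin import *
s,M,n,c=rep()
E
```

```text
t 14.85 tcp [611.7   3.8 131.7] toolz [-0.039 -0.053 -0.998] n [-0.182  0.98   0.074] elev 4.26 az 100.54
centre [611.3  -0.9  82. ] rig 220.9 -0.5 z 82.0
normal at rig plane: side -0.7 z 98.5 (want 0, 95.5)
move [ 0.3  1.  -2.9] turn -0.001
```

play_rows:
  offset:
    - [0, 1, -2]
    - [0, 0, 0]
    - [0, 0, 0]
  turn: [0, 0, 0]

```text
clock: 15.15
position: [612.6, 5.0, 131.1]
ee_rot: [-0.094, 0.995, -0.025, -0.02]
contact_force: [-0.5, -0.5, -0.9]
gripper_width: 17.3
```

```bash
python3 - <<'E'
from fin import *
s,M,n,c=rep()
ns=[]
for k in range(4):
    im,d=eyes.get_image("scene");P,u,v=cloud("scene",d)
    D=P-c; e1=np.cross([0,0,1],n);e1/=np.linalg.norm(e1);e2=np.cross(n,e1)
    m=(abs(D@e1)<24)&(abs(D@e2)<24)&(abs(D@n+5)<7)&~((abs(D@e1)<8))
    q,w,r=plane(P[m]);w=w*np.sign(w@n);ns.append(w)
    print(m.sum(),"back offset",((q-c)@n).round(1),"n",w.round(3),"elev",np.degrees(np.arcsin(w[2])).round(1),"az",np.degrees(np.arctan2(w[1],w[0])).round(1))
box=[]
for k in range(3):
    for cam in ["scene","top"]:
        im,d=eyes.get_image(cam);r=silhouettes(cam,"rig")
        r=[x for x in r if 100<x["bbox"][0]<240][0]["mask"]
        Q,_,_=cloud(cam,d,r);Q=Q[(Q[:,2]>4)&(Q[:,2]<30)]
        b=cv2.minAreaRect(Q[:,:2].astype(np.float32));print(cam,np.round(b[0],1),np.round(b[1],1),round(b[2],1))
im,d=eyes.get_image("scene");cv2.imwrite("pics/s4.png",cv2.resize(im[110:310,150:420,::-1],None,fx=2.9,fy=2.9,interpolation=2))
E
```

```text
t 15.15 tcp [612.6   5.  131.1] toolz [-0.036 -0.053 -0.998] n [-0.183  0.98   0.074] elev 4.27 az 100.56
centre [6.124e+02 3.000e-01 8.150e+01] rig 219.9 0.8 z 81.5
normal at rig plane: side 0.6 z 97.9 (want 0, 95.5)
move [-0.8 -0.2 -2.4] turn -0.001
58 back offset -3.6 n [-0.182  0.98   0.082] elev 4.7 az 100.5
53 back offset -3.7 n [-0.173  0.982  0.07 ] elev 4.0 az 100.0
53 back offset -3.8 n [-0.19   0.978  0.08 ] elev 4.6 az 101.0
60 back offset -3.7 n [-0.189  0.979  0.081] elev 4.7 az 100.9
scene [562.2 263.7] [104.  179.3] 11.1
top [549.9 262.2] [ 72.5 182.3] 11.2
scene [610.5 291. ] [208.  214.9] 10.5
top [550.4 262.9] [ 74.3 179.6] 10.7
scene [561. 265.] [101.4 184.3] 10.3
top [548.9 279.7] [ 91.6 219.7] 4.0
```

View pics/s4.png

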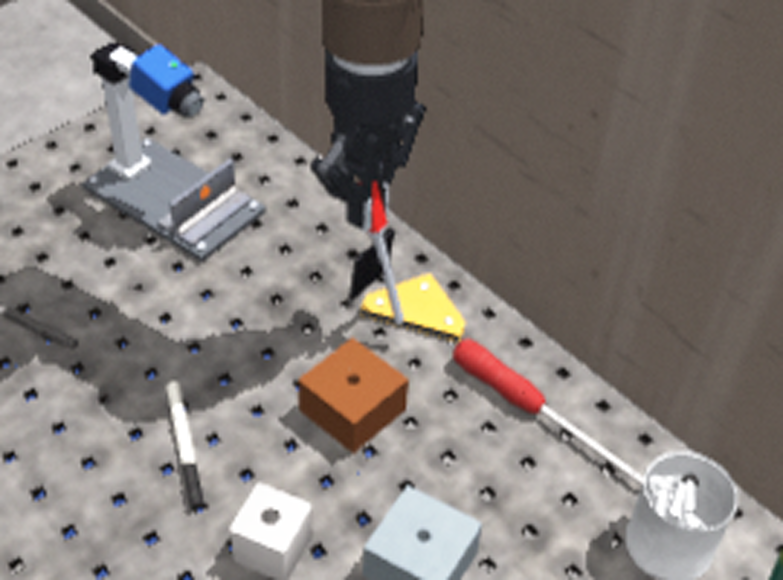

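The scene view shows the mirror held clear of everything, back toward us at (375,275), facing the rig. The back-plane fit (about 4.5°, azimuth 100.6°) agrees with the prediction. I'll make a last 3 mm drop and let it settle.

play_rows:
  offset:
    - [-0.5, 0, -2.5]
    - [0, 0, 0]
    - [0, 0, 0]
    - [0, 0, 0]
    - [0, 0, 0]
  turn: [0, 0, 0, 0, 0]

```text
clock: 16.5
position: [611.7, 4.9, 127.7]
ee_rot: [-0.094, 0.995, -0.025, -0.021]
contact_force: [0.1, 0.6, -0.2]
gripper_width: 17.2
```

```bash
python3 - <<'E'
from fin import *
rep(); eyes.get_image("scene"); s,*_=rep()
print(s["gripper_width"],np.abs(s["joint_vel"]).max().round(3))
E
```

```text
t 16.5 tcp [611.7   4.9 127.7] toolz [-0.037 -0.053 -0.998] n [-0.183  0.98   0.074] elev 4.27 az 100.55
centre [6.114e+02 2.000e-01 7.800e+01] rig 219.8 -0.2 z 78.0
normal at rig plane: side -0.4 z 94.4 (want 0, 95.5)
move [ 0.2 -0.1  1.1] turn -0.001
t 16.55 tcp [611.7   4.9 127.7] toolz [-0.037 -0.053 -0.998] n [-0.183  0.98   0.074] elev 4.27 az 100.55
centre [6.114e+02 2.000e-01 7.800e+01] rig 219.8 -0.2 z 78.0
normal at rig plane: side -0.4 z 94.4 (want 0, 95.5)
move [ 0.2 -0.1  1.1] turn -0.001
17.166749688108194 0.002
```

```bash
python3 -c "
from bench import arm; print(arm.job_done())"
```

```text
the job is handed in; nothing more can be done
None
```

The mirror is out of its holder and held up in front of the inspection camera, and I've handed the job in at 16.6 s. I gripped the red handle across its y flats and drew it straight up. I then leaned the stem about 21° in the grip by pressing its lower end against the fixed grey holder, in two passes. Last, I carried it round to face the camera.

**Position and aim:** by the arm's readings, the mirror centre was 220 mm ahead of the lens, 0 mm to the side and 78 mm high. Its normal pointed 4.3° up and passed within about 1 mm of the aim point: 94.4 mm high against the wanted 95.5 mm, and 0.4 mm to the side.

**Independent check:** a plane fit to the back of the mirror in the scene camera, taken just before the last 3 mm drop, gave 4.0–4.7° elevation and azimuth 100.0–101.0°. That agrees with the arm's 4.3° and 100.6°.

**At hand-in:** the arm was still, the grip held at 17.2 mm, and outside forces read under 1 N. In the last picture the mirror touched nothing, and the rig, marker, block and tin appeared undisturbed.

**Checks that disagreed:**
- Of six late fits of the rig's base, four differed from the first ones in size or position: all three from the top camera and one from the scene camera. I kept the earlier rig pose, which matched the measured orange dot.
- The gripper ended tilted about 4° from vertical; the aim figures above allow for this.
- I could not see through the inspection camera itself, so the reflection was only worked out from the geometry, with about 2 mm of calibration error.

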